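Press a new pad into a saxophone key cup

TASK

Re-pad the big saxophone key in the blue pad press: lay the brass key in the sliding nest with its cup open side up and its arm in the channel, then put the blue backing disc and, on top of it, the tan pad flat inside the cup. Push the loaded nest fully home under the plunger, press the red plunger head right down to its stop so that the platen squeezes the pad, hold it down for about a second and let it rise all the way, leaving the nest home with the stack in it. Do not disturb the oil bottle, the old dark pad, the mallet or the screwdriver.

Things in the scene. Friction and masses are not known exactly. Their poses are not given: they have to be found in the camera images.
- nest (a point): Black locating blocks, 6 mm high, on the 110 x 98 mm aluminium carriage of the blue press. Origin: pocket floor centre, 30 mm above the table. x: the way the carriage slides in; y: left of x; z: up. Four blocks on the diagonals form a 57 mm wide pocket, open 30 mm wide at +x and -x for fingers; at -y two blocks leave a 16 mm channel for the key arm; its tube hangs past the edge.
- carriage (a joint): Slide of the carriage in m along the nest's +x: 0 = drawn fully out, 0.15 = home against its stop, pocket centred under the plunger. About 3 N of friction; stays where it is left. It starts within 35 mm of its outer end and is loaded there, clear of the frame.
- slide_knob (a point): Centre of the top of the black knob at the carriage's outer end, for pulling or pushing it: 18 mm diameter, 24 mm tall, on a thin post. Its top is 36 mm above the pocket floor; it stands 100 mm from the pocket centre along the nest's -x and moves with the carriage.
- plunger: Spring plunger. Origin: top centre of its red mushroom head, 48 mm diameter, 225 mm above the table when up; x as for the nest. It goes straight down: the platen meets a correctly stacked pad at 25 mm of travel, the stop is at 25.8 mm. Spring: about 4 N to start, 11 N at the bottom, then some newtons more squeeze the pad. It springs back when let go.
- platen (a point): Centre of the underside of the plunger's round steel foot, 40 mm diameter, 69.5 mm above the table when up. Above it the blue frame's arm, 50 mm wide, from 118 to 172 mm above the table, reaches 30 mm from the plunger axis towards the nest's outer end; the frame's column stands 75 to 120 mm beyond the axis.
- key: Brass saxophone key lying with its round cup open upwards, about 80 g. Origin: centre of the cup's underside. Cup 54 mm outside, 49 mm inside, 11 mm tall, floor 2.5 mm. A flat arm 10 mm wide, 5 mm thick runs from the cup along the key's -y at table level to a crosswise hinge tube, 7 mm diameter, 44 mm long. Seated, it lies on the pocket floor with x and y along the nest's.
- key_hinge (a point): Middle of the key's hinge tube, 57.5 mm from the cup's centre along the key's -y, 3.5 mm above the key's underside.
- backing: Blue plastic backing disc, 45 mm diameter, 5 mm thick, same both ways up. Origin: centre of its underside. Seated, its underside is 2.5 mm above the key's underside.
- pad: New pad: firm moulded tan disc, 45 mm diameter, 7 mm thick, with a small steel resonator in its upper face. Origin: centre of its underside. Seated on the backing disc its underside is 7.5 mm above the key's underside, its top 3.5 mm above the cup's rim.
- oil: Bystander: white key-oil bottle with a green label and yellow spout, 36 mm diameter, 114 mm tall, standing. Origin: centre of its underside. Leave it.
- old_pad: Bystander: worn-out dark brown pad, 32 mm diameter, 6 mm thick. Origin: centre of its underside. Leave it.
- mallet: Bystander: rawhide mallet lying on the table, handle along its x, head at +x; 225 mm long, head 75 mm wide and 38 mm thick. Origin: mid-length, at table level. Leave it.
- screwdriver: Bystander: orange-handled screwdriver, 170 mm long, lying along its x. Origin: about mid-length, at table level. Leave it.
Not all that is in view belongs to the job. What is meant by the key is not purple, and is the smaller of those in its own colour. Of the things that look like the backing, take the one that is farthest to the robot's right at the start.

How it is judged:
By the outcome, as a careful person would: the job done as asked, in the order asked, and still so for the second after the job is handed in, with the robot touching nothing.
It also fails if it takes over 72 s, if anything falls off the work surface, if the arm or the gripper's body presses on something with over 40 N, if the wrist force passes 120 N, or if a joint passes its speed limit or range.

ROBOT

A 7-joint arm with a two-finger parallel gripper is mounted at the origin on the work surface. World frame = base frame: x ahead of the robot, y to its left, z up, the work surface at z = 0. Lengths are in m, angles in degrees, forces in N, time in s.
With the tool pointing down it reaches from about 0.425 to 0.875 m from the base axis. Payload 4.7 kg.
Tool frame: the origin (TCP) lies between the finger pads; the fingertips stand env.finger_overhang ahead of it and the grasp point (between the pads) lies 5 mm behind it (env.finger_overhang is the distance from the TCP to the fingertips, in m); z points along the fingers, y is the line along which they close (so a half turn about z gives the same grasp; the last joint's range is limited). The gripper opens to 87 mm and grips with 3 to 60 N. Pads are 19 mm wide; open, the fingers measure 117 mm over their backs; the gripper's body (75 mm by 190 mm) begins 51 mm behind the grasp point.
Start: joints at [71.568, 18.392, -4.016, 83.108, 1.295, 78.541, -3.26], TCP at [0.214, -0.614, 0.237] pointing down, gripper open.
Joint ranges: [-163.93, 163.93], [-17.29, 119.83], [-79.2, 71.16], [3.27, 140.29], [-89.18, 269.18], [5.43, 117.66], [-154.24, 154.24]. Speed limits (degrees/s): [147.25, 147.25, 180, 180, 180, 180, 180].

INTERFACE

Orientations are given as [roll, pitch, yaw] about the fixed x, y, z axes, in that order (R = Rz(yaw) Ry(pitch) Rx(roll)).
In Python, from cell import telemetry, eyes, env, models gives the robot as it stands. The module is installed in compiled form; this text tells all that it offers.
- The arm moves only by the tool drive_tool, never from a script. Its arguments are lists of equal length, an entry for each row: "angular": the turn, a rotation vector about the tool's x, y, z in rad, a list of three; "delta_pos": the shift along the tool's x, y, z in cm, a list of three; "gripper": the finger opening in cm, from 0 to 8.7. A call has 1 to 20 rows; each row shifts and turns the commanded pose from where the row before left it, along the tool's axes as they then stand; what a row does not reach is not made up. A row lasts 1/10 s, in which the tool goes at most 50 mm and 8.59 degrees, less where a joint would pass 70% of its speed; a pose out of reach is approached as far as the arm can. A call with a gripper value outside its range is refused whole. The fingers move at their own pace and stop on an object; "squeeze" is the grip in N (left out, the last holds). Time passes only in rows, so rows that do not move let the fingers close. It gives the time, the measured TCP pose, the force, the opening and the grip force at its end, in the units of the state.
- telemetry.get_obs(): the state, without advancing time (a new reading comes with each control period).
- eyes.read_camera(name): name is "scene" or "side" or "wrist"; returns a dict with "pixels" (420x560x3 uint8, red, green, blue), "mtx" (3x3 intrinsics, pixels), "D" ([k1, k2, p1, p2, k3] as OpenCV has them; the pictures are not rectified), "origin" and "orientation" of the camera in the world. Camera axes: x right, y down, z forward; pixel columns grow to the right and rows downward; lengths in m; the calibration is good to about 2 mm. A picture is of the moment at which its call begins. There is no depth.
- env.sign_off(): hands the job in; it is judged then, once.
Trained networks look in a picture, given as the dict that the camera call returned (one of the last four; its "shot" number tells which), for a name from the list of things; names that differ only in an ending like _2 or _b are one class to them, and where a whole thing is asked for, a point or a joint stands for the part that bears it (a point fixed in the world has none). Each returns a list of dicts, best first, with "p" (0 to 1); they miss things now and then, are a little off and sometimes report something else, mostly with a low value. They report only what shows in the picture. A call takes as long as a camera call. They do not tell look-alikes from the thing itself.
- models.search_frame(picture, target): "centre" ([column, row] in pixels, amid what is visible of it).
- models.cut_out(picture, target): "pixels" (420x560 bool, what is visible of it) and "centre" ([column, row] in pixels, amid what is visible of it).
The state is a dict: "time_s": time; "qpos": joint angles; "joint_velocities": joint speeds; "effort": joint torques, N m; "tool_pos": TCP position; "tool_rot": TCP orientation; "force": force on the tool from outside, world axes, zero at the start; "wrist_torque": the same for the moment, N m; "grip_width": finger opening in m; "grasp_force": force on a finger pad.
Only numpy, scipy, OpenCV 4.12 (cv2) and the standard library are available. Lean on these libraries where they do the work, as an engineer would, in place of code of your own. Each camera call takes 0.05 s, during which the arm holds its last target. There are 200 camera calls.

## Working session

There is one attempt and no reset: what is moved stays moved. The work goes in short steps, Python scripts to look and compute and a tool call to move; the robot and the scene stay as the last step left them, time stands still between calls to the robot, and variables do not carry over. Pictures are saved under pics/ and viewed, at most 10 in all, crops included, and the job is handed in when it is done.

Besides the shell and the picture viewer there is one more tool, called as a command line: name --argument value ..., lists and objects as JSON in quotes. drive_tool: Moves the arm, as the interface text tells. Its arguments: {"type":"object","properties":{"angular":{"type":"array","items":{"type":"array","items":{"type":"number"}}},"delta_pos":{"type":"array","items":{"type":"array","items":{"type":"number"}}},"gripper":{"type":"array","items":{"type":"number"}},"squeeze":{"type":"number"}},"required":["angular","delta_pos","gripper"]}

```bash
mkdir -p pics; cat > h.py <<'E'
import numpy as np, cv2
from cell import telemetry, eyes, env, models
from scipy.spatial.transform import Rotation as R
def snap(n,f=None):
    p=eyes.read_camera(n)
    if f: cv2.imwrite('pics/'+f,p['pixels'][:,:,::-1])
    return p
def rot(p):
    o=np.array(p['orientation'],float)
    return o if o.shape==(3,3) else R.from_euler('xyz',o,degrees=True).as_matrix()
def toz(p,px,z):
    u=cv2.undistortPoints(np.array(px,float).reshape(-1,1,2),np.array(p['mtx']),np.array(p['D'])).reshape(-1,2)
    d=np.c_[u,np.ones(len(u))]@rot(p).T; o=np.array(p['origin'])
    return o+d*((z-o[2])/d[:,2])[:,None]
def proj(p,X):
    M=rot(p); t=-M.T@np.array(p['origin'])
    return cv2.projectPoints(np.array(X,float).reshape(-1,1,3),cv2.Rodrigues(M.T)[0],t,np.array(p['mtx']),np.array(p['D']))[0].reshape(-1,2)
E
python3 - <<'E'
from h import *
np.set_printoptions(precision=4,suppress=True)
print(telemetry.get_obs(), env.finger_overhang)
P={n:snap(n,n+'0.png') for n in('scene','side','wrist')}
for n,p in P.items():
    print(n,p['origin'],p['orientation'],p['mtx'])
    for t,z in [('nest',.03),('slide_knob',.066),('plunger',.225),('key',.01),('key_hinge',.0035),('backing',.005),('pad',.007),('oil',.05),('old_pad',.006),('mallet',.02),('screwdriver',.01)]:
        for r in models.search_frame(p,t):
            if r['p']>.2: print(n,t,round(r['p'],2),np.round(r['centre']),toz(p,r['centre'],z)[0])
E
```

```text
{'time_s': 0.0, 'qpos': array([71.5692, 18.4398, -4.0148, 83.1748,  1.2959, 78.5412, -3.2593]), 'joint_velocities': array([-0.0734,  0.0075, -0.0722,  0.01  ,  0.0335,  0.0113, -0.0007]), 'effort': array([  0.0003, -49.1278,  -0.404 , -31.253 ,  -0.0639,   0.0436,
         0.0002]), 'tool_pos': array([ 0.2139, -0.6132,  0.2355]), 'tool_rot': array([-179.8895,    0.0068,   19.2407]), 'force': array([0.08  , 0.1633, 0.5549]), 'wrist_torque': array([-0.0238,  0.0347, -0.0373]), 'grasp_force': 0.0, 'grip_width': 0.08677758653127218} 0.014
scene [1.3206 0.9309 1.1981] [-131.763    -1.0694  141.7006] [[521.5699   0.     278.3577]
 [  0.     521.5699 215.8845]
 [  0.       0.       1.    ]]
scene nest 0.63 [282. 251.] [0.5844 0.0538 0.03  ]
scene nest 0.37 [222. 225.] [ 0.6693 -0.1597  0.03  ]
scene slide_knob 0.77 [283. 250.] [0.6038 0.0796 0.066 ]
scene plunger 0.6 [321. 240.] [0.5985 0.2305 0.225 ]
scene plunger 0.45 [219. 228.] [0.789  0.0267 0.225 ]
scene key 0.95 [188. 244.] [ 0.7946 -0.1686  0.01  ]
scene key 0.75 [204. 286.] [0.847  0.0114 0.01  ]
scene key 0.48 [221. 222.] [ 0.6518
[... 1327 characters left out ...]
 key_hinge 0.58 [371. 229.] [0.8643 0.0013 0.0035]
side key_hinge 0.55 [336. 292.] [ 0.6582 -0.1766  0.0035]
side key_hinge 0.53 [195. 192.] [0.3915 0.368  0.0035]
side backing 0.75 [290. 291.] [ 0.5402 -0.1286  0.005 ]
side backing 0.74 [291. 319.] [ 0.5125 -0.2116  0.005 ]
side pad 0.67 [253. 324.] [ 0.4127 -0.1936  0.007 ]
side oil 0.55 [286. 356.] [ 0.4525 -0.3281  0.05  ]
side mallet 0.51 [252. 327.] [ 0.4063 -0.2073  0.02  ]
side screwdriver 0.59 [280. 240.] [0.5816 0.0558 0.01  ]
side screwdriver 0.57 [216. 251.] [0.3885 0.0794 0.01  ]
wrist [ 0.2885 -0.5864  0.3822] [163.3125   0.0932 -70.7746] [[299.9511   0.     275.1864]
 [  0.     299.9511 205.8695]
 [  0.       0.       1.    ]]
```

```bash
cd pics; python3 -c "
import cv2,numpy as np
a=[cv2.imread(n+'0.png') for n in('scene','side')]
print(a[0].shape)"
```

```text
(420, 560, 3)
```

View pics/scene0.png

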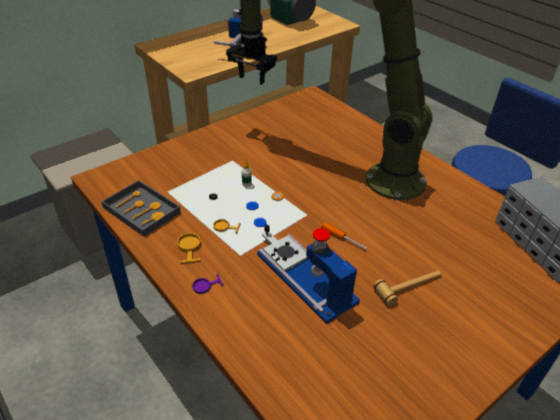

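View pics/side0.png

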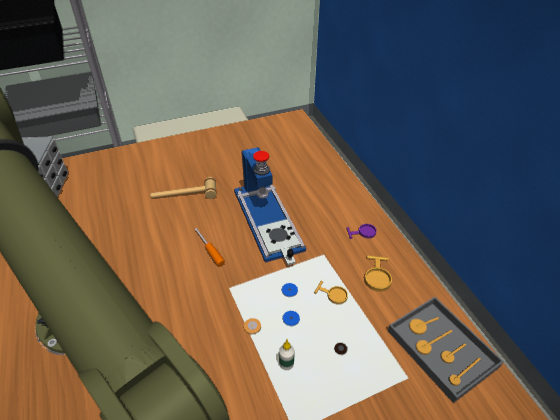

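The scene view shows the brass key on the paper at (222,226), with a bigger brass one at (189,243) and a purple one at (203,286). The blue discs are at (252,206) and (260,222), and the pad is at (278,197). The side view shows the nest at (279,236), the knob at (291,255) and the disc farther right at (291,319). I'll move the wrist camera over the work for a better measurement.

drive_tool --angular '[[0,0,0],[0,0,0],[0,0,0],[0,0,0],[0,0,0],[0,0,0],[0,0,0],[0,0,0],[0,0,0],[0,0,0],[0,0,0],[0,0,0],[0,0,0],[0,0,0],[0,0,0],[0,0,0],[0,0,0],[0,0,0],[0,0,0],[0,0,0]]' --delta_pos '[[2.8,-2,-0.5],[2.8,-2,-0.5],[2.8,-2,-0.5],[2.8,-2,-0.5],[2.8,-2,-0.5],[2.8,-2,-0.5],[2.8,-2,-0.5],[2.8,-2,-0.5],[2.8,-2,-0.5],[2.8,-2,-0.5],[2.8,-2,-0.5],[2.8,-2,-0.5],[2.8,-2,-0.5],[2.8,-2,-0.5],[2.8,-2,-0.5],[2.8,-2,-0.5],[2.8,-2,-0.5],[2.8,-2,-0.5],[2.8,-2,-0.5],[0,0,0]]' --gripper '[8.7,8.7,8.7,8.7,8.7,8.7,8.7,8.7,8.7,8.7,8.7,8.7,8.7,8.7,8.7,8.7,8.7,8.7,8.7,8.7]'

```text
time_s: 3.8
tool_pos: [0.5932, -0.0733, 0.3321]
tool_rot: [-179.8, -0.2, 19.7]
force: [-0.1, 1.3, -0.2]
grip_width: 0.0872
grasp_force: 0.0
```

```bash
python3 - <<'E'
from h import *
np.set_printoptions(precision=4,suppress=True)
o=telemetry.get_obs();print(o['time_s'],o['qpos'],o['tool_pos'],o['tool_rot'])
p=snap('wrist','w1.png'); print(p['origin'],p['orientation'])
for t,z in [('nest',.03),('slide_knob',.066),('platen',.0695),('plunger',.225),('key',.008),('key_hinge',.0035),('backing',.0045),('pad',.0065)]:
    for r in models.cut_out(p,t):
        if r['p']>.2: print(t,round(r['p'],2),np.round(r['centre'],1),r['pixels'].sum(),toz(p,r['centre'],z)[0])
E
```

```text
3.8 [ 31.2544  12.6789 -31.9744  81.2022   6.4639  87.8799 -70.5766] [ 0.5932 -0.0733  0.3321] [-179.84     -0.1911   19.7368]
[ 0.6671 -0.0461  0.479 ] [163.5084   0.1542 -70.2788]
nest 0.73 [192.2 149.6] 5619 [0.5819 0.0558 0.03  ]
slide_knob 0.7 [195.5 152.3] 5514 [0.5867 0.0424 0.066 ]
platen 0.84 [ 15.3 115.4] 1230 [0.5538 0.2905 0.0695]
plunger 0.71 [ 17.6 117.7] 1172 [0.5956 0.1605 0.225 ]
key 0.94 [351.4 159.8] 1299 [ 0.6469 -0.1792  0.008 ]
key 0.69 [268.    9.7] 265 [0.8008 0.0138 0.008 ]
key 0.56 [383.2  64.5] 2925 [ 0.7908 -0.1676  0.008 ]
key_hinge 0.81 [380.8  65.1] 3013 [ 0.79   -0.1657  0.0035]
key_hinge 0.77 [271.5   8. ] 302 [0.8058 0.0105 0.0035]
backing 0.82 [332.4 235.6] 514 [ 0.5176 -0.2018  0.0045]
pad 0.61 [304.6 273.4] 33 [ 0.4355 -0.1829  0.0065]
```

View pics/w1.png

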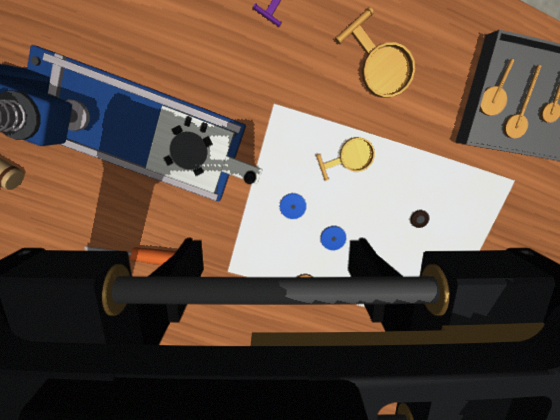

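The wrist view shows the key cup at (357,154) with its hinge at (322,166). The pocket is at (188,150) with the channel on the image-up side, and the knob is at (250,177). The backing disc to use is at (333,238), and the pad is partly hidden at (305,275).

```bash
cat >> h.py <<'E'
def blobs(p,lo,hi,amin=60):
    hsv=cv2.cvtColor(p['pixels'],cv2.COLOR_RGB2HSV)
    m=cv2.inRange(hsv,np.array(lo),np.array(hi))
    n,l,s,c=cv2.connectedComponentsWithStats(m)
    return [(s[i,4],c[i],(l==i)) for i in range(1,n) if s[i,4]>amin]
def circ(X):
    A=np.c_[2*X,np.ones(len(X))]; s=np.linalg.lstsq(A,(X**2).sum(1),rcond=None)[0]
    return s[:2],np.sqrt(s[2]+s[0]**2+s[1]**2)
def contour_world(p,m,z):
    c=max(cv2.findContours(m.astype(np.uint8),cv2.RETR_EXTERNAL,cv2.CHAIN_APPROX_NONE)[0],key=len).reshape(-1,2)
    return toz(p,c,z)[:,:2]
E
python3 - <<'E'
from h import *
np.set_printoptions(precision=4,suppress=True)
p=snap('wrist'); hsv=cv2.cvtColor(p['pixels'],cv2.COLOR_RGB2HSV)
for q in [(357,154),(322,166),(346,158),(333,243),(292,212),(188,150),(175,130),(200,170),(180,165),(205,127),(250,177),(160,150),(300,150),(222,160)]: print(q,hsv[q[1],q[0]])
print('px->world', [ (n,toz(p,q,z)[0]) for n,q,z in [('pocket',(188,150),.03),('knob',(250,177),.066),('cup',(357,154),.01),('hinge',(322,166),.0035)]])
for nm,lo,hi in [('brass',(18,110,60),(34,255,255)),('blue',(100,150,60),(125,255,255)),('dark',(0,0,0),(180,255,60))]:
    for a,c,m in blobs(p,lo,hi):
        if c[1]<250: print(nm,a,c)
E
```

```text
(357, 154) [ 25 131 224]
(322, 166) [ 90   2 229]
(346, 158) [ 24 135 225]
(333, 243) [110 198 191]
(292, 212) [110 197 192]
(188, 150) [120  13  40]
(175, 130) [90  8 34]
(200, 170) [ 34  10 178]
(180, 165) [ 0  0 39]
(205, 127) [ 35  13 120]
(250, 177) [ 34  10 173]
(160, 150) [ 42  11 117]
(300, 150) [ 50   3 229]
(222, 160) [ 42  10 122]
px->world [('pocket', array([0.5778, 0.0528, 0.03  ])), ('knob', array([ 0.5768, -0.0474,  0.066 ])), ('cup', array([ 0.654 , -0.1926,  0.01  ])), ('hinge', array([ 0.6179, -0.1493,  0.0035]))]
brass 103 [348.0874  19.6214]
brass 2157 [378.5953  60.4687]
brass 357 [488.4706  94.8067]
brass 1030 [347.6155 150.8893]
brass 92 [  4.4674 178.7609]
blue 410 [32.5659 59.9439]
blue 591 [170.401  102.9272]
blue 5471 [106.0227 115.4972]
blue 526 [ 31.9183 117.7719]
blue 165 [216.7576 181.0061]
blue 491 [288.5642 202.053 ]
blue 442 [329.7149 233.8959]
dark 1305 [471.9065  80.2015]
dark 451 [527.1042  35.6563]
dark 74 [400.4189  52.2432]
dark 76 [497.4474  65.5921]
dark 149 [521.7651  81.7383]
dark 2744 [ 33.2154 102.227 ]
dark 90 [551.4222  78.3667]
dark 98 [  8.9388 112.1837]
dark 99 [  1.9495 113.8687]
dark 92 [234.3804 137.0326]
dark 1376 [182.4528 147.2282]
dark 88 [117.9432 157.1364]
dark 123 [244.4878 173.2358]
dark 187 [415.5775 213.508 ]
```

```bash
cd pics; python3 -c "
import cv2
a=cv2.imread('w1.png');b=a[95:215,120:400]
cv2.imwrite('w1c.png',cv2.resize(b,None,fx=2.8,fy=2.8,interpolation=cv2.INTER_CUBIC))"
```

```text
(no output)
```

View pics/w1c.png

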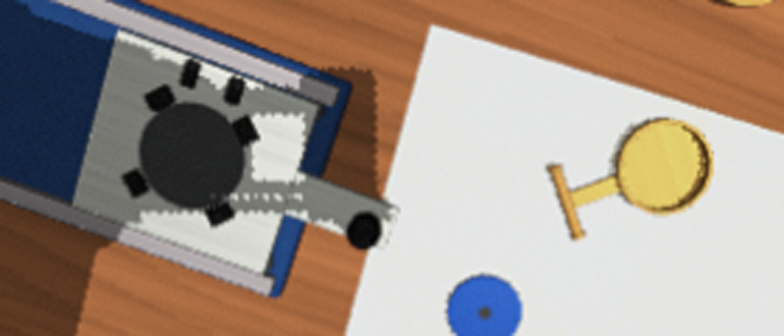

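The crop confirms the layout: the pocket is the dark disc with the channel blocks at the top, and the key cup and T-shaped hinge are clear. Next I'll compute poses from a settled picture.

```bash
cat > pose.py <<'E'
from h import *
np.set_printoptions(precision=4,suppress=True)
def ang(v): return np.degrees(np.arctan2(v[1],v[0]))
def key(p,near,z=.0):
    bs=[b for b in blobs(p,(12,90,50),(36,255,255),200)]
    a,c,m=min(bs,key=lambda b:np.hypot(*(b[1]-near)))
    m=m.astype(np.uint8); c=max(cv2.findContours(m,cv2.RETR_EXTERNAL,cv2.CHAIN_APPROX_NONE)[0],key=len)
    f=np.zeros_like(m); cv2.drawContours(f,[c],-1,1,-1)
    d=cv2.distanceTransform(f,cv2.DIST_L2,5); r=d.max(); k=int(r)|1
    o=cv2.morphologyEx(f,cv2.MORPH_OPEN,cv2.getStructuringElement(cv2.MORPH_ELLIPSE,(k,k)))
    C=circ(contour_world(p,o,z+.008)); n=np.argwhere(f)[:,::-1]
    W=toz(p,n,z+.005)[:,:2]; e=np.hypot(*(W-C[0]).T)
    h=W[e>.052]; hc=h.mean(0)
    return C,hc,ang(C[0]-hc)-90,np.hypot(*(C[0]-hc)),len(h)
def disc(p,near,lo,hi,z):
    a,c,m=min(blobs(p,lo,hi,100),key=lambda b:np.hypot(*(b[1]-near)))
    return circ(contour_world(p,m,z)),c
def nest(p,nearp,neark):
    hsv=cv2.cvtColor(p['pixels'],cv2.COLOR_RGB2HSV); m=cv2.inRange(hsv,np.array((0,0,0)),np.array((180,90,62)))
    bs=[b for b in blobs(p,(0,0,0),(180,90,62),60)]
    def near(q): return min(bs,key=lambda b:np.hypot(*(b[1]-q)))[2].astype(np.uint8)
    P=near(nearp); r=cv2.distanceTransform(P,cv2.DIST_L2,5).max(); k=int(1.2*r)|1
    o=cv2.morphologyEx(P,cv2.MORPH_OPEN,cv2.getStructuringElement(cv2.MORPH_ELLIPSE,(k,k)))
    C=circ(contour_world(p,o,.03)); K=circ(contour_world(p,near(neark),.066))
    return C,K,ang(C[0]-K[0]),np.hypot(*(C[0]-K[0]))
E
python3 - <<'E'
from pose import *
o=telemetry.get_obs();print(o['time_s'],o['tool_pos'],o['tool_rot'])
p=snap('wrist','w2.png'); print(p['origin'])
print(key(p,(348,151))); print(nest(p,(182,147),(244,173)))
print(disc(p,(330,234),(100,150,60),(125,255,255),.004))
print(disc(p,(289,202),(100,150,60),(125,255,255),.004))
E
```

```text
4.3 [ 0.5909 -0.0805  0.3316] [179.976    0.009   19.1636]
[ 0.6654 -0.0534  0.4782]
((array([ 0.6578, -0.1837]), np.float64(0.025964537518087406)), array([ 0.6209, -0.1403]), np.float64(-139.63945687291152), np.float64(0.05697030683658385), 114)
((array([0.5789, 0.061 ]), np.float64(0.027274433659430743)), (array([ 0.5795, -0.0386]), np.float64(0.007979803551039284)), np.float64(90.36059051167591), np.float64(0.09959767823773372))
((array([ 0.5141, -0.2045]), np.float64(0.020483020148570973)), array([329.7818, 233.9864]))
((array([ 0.5441, -0.1194]), np.float64(0.020455533147169185)), array([288.7505, 202.2062]))
```

drive_tool --angular '[[0,0,0.134],[0,0,0.134],[0,0,0.134],[0,0,0.134],[0,0,0.134],[0,0,0.134],[0,0,0.134],[0,0,0.134],[0,0,0.134],[0,0,0],[0,0,0],[0,0,0],[0,0,0],[0,0,0],[0,0,0],[0,0,0]]' --delta_pos '[[0,0,1],[0,0,1],[0,0,1],[0,0,1],[0,0,1],[0,0,1],[0,0,1],[0,0,1],[0,0,1],[3.05,0.39,1.75],[3.05,0.39,1.75],[3.05,0.39,1.75],[3.05,0.39,1.75],[0,0,0],[0,0,0],[0,0,0]]' --gripper '[8.7,8.7,8.7,8.7,8.7,8.7,8.7,8.7,8.7,8.7,8.7,8.7,8.7,8.7,8.7,8.7]'

```text
time_s: 5.95
tool_pos: [0.6582, -0.1815, 0.1724]
tool_rot: [-179.9, -0.0, -49.8]
force: [0.4, 0.1, -0.6]
grip_width: 0.0869
grasp_force: 0.0
```

```bash
cat >> pose.py <<'E'
def rel(xy,o):
    "world xy -> tool xy offset (cm)"
    M=R.from_euler('xyz',o['tool_rot'],degrees=True).as_matrix()
    d=np.r_[xy,0]-np.r_[o['tool_pos'][:2],0]
    return (M.T@d)[:2]*100
E
python3 - <<'E'
from pose import *
p=snap('wrist','w3.png');o=telemetry.get_obs();print(o['time_s'],o['qpos'],o['tool_pos'],o['tool_rot'],p['origin'])
k=key(p,(270,192)); print(k, 'off',rel(k[0][0],o),'turn',k[2]+90-o['tool_rot'][2])
q,s=snap('scene'),snap('side')
for c in(q,s):
    b=max(blobs(c,(0,180,90),(6,255,255),60),key=lambda b:b[0]); print(b[:2],toz(c,b[1],.22))
E
```

```text
6.0 [  28.6237   25.6385  -20.9483   82.134     9.2354   73.8319 -132.7447] [ 0.6584 -0.1813  0.1728] [-179.9167   -0.0489  -49.7488] [ 0.7089 -0.2406  0.3191]
((array([ 0.658 , -0.1845]), np.float64(0.02629582267845907)), array([ 0.6215, -0.1415]), np.float64(-139.65109734035346), np.float64(0.05642765913077893), 228) off [0.229  0.2358] turn 0.0976923816275459
(np.int32(194), array([320.9691, 234.0206])) [[0.5808 0.2103 0.22  ]]
(np.int32(133), array([261.1654, 155.8947])) [[0.5803 0.2053 0.22  ]]
```

View pics/w3.png

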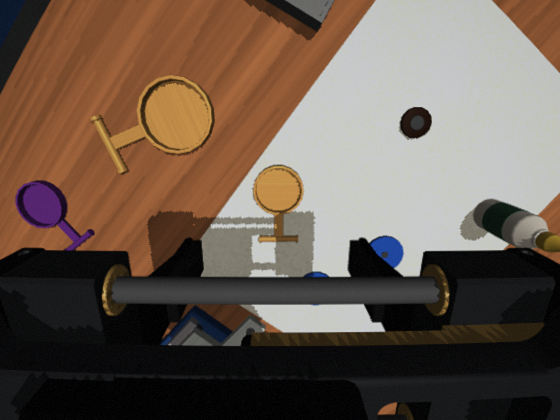

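The key is centred below the tool at (277,189) with its arm pointing towards the gripper. Joint 7 can't turn from this side to the placing yaw, so I'll take the half-turn grasp instead (yaw 130, then 0 for placing).

drive_tool --angular '[[0,0,-0.143],[0,0,-0.143],[0,0,-0.143],[0,0,-0.143],[0,0,-0.143],[0,0,-0.143],[0,0,-0.143],[0,0,-0.143],[0,0,-0.143],[0,0,-0.143],[0,0,-0.143],[0,0,-0.143],[0,0,-0.143],[0,0,-0.143],[0,0,-0.143],[0,0,-0.143],[0,0,-0.143],[0,0,-0.143],[0,0,-0.143],[0,0,-0.143]]' --delta_pos '[[0,0,0],[0,0,0],[0,0,0],[0,0,0],[0,0,0],[0,0,0],[0,0,0],[0,0,0],[0,0,0],[0,0,0],[0,0,0],[0,0,0],[0,0,0],[0,0,0],[0,0,0],[0,0,0],[0,0,0],[0,0,0],[0,0,0],[0,0,0]]' --gripper '[8.7,8.7,8.7,8.7,8.7,8.7,8.7,8.7,8.7,8.7,8.7,8.7,8.7,8.7,8.7,8.7,8.7,8.7,8.7,8.7]'

```text
time_s: 8.1
tool_pos: [0.6581, -0.1824, 0.1725]
tool_rot: [180.0, 0.1, 114.4]
force: [0.8, 0.7, -0.2]
grip_width: 0.0867
grasp_force: 0.0
```

drive_tool --angular '[[0,0,-0.143],[0,0,-0.143],[0,0,0],[0,0,0],[0,0,0]]' --delta_pos '[[0,0,0],[0,0,0],[-0.23,-0.23,0],[0,0,0],[0,0,0]]' --gripper '[8.7,8.7,8.7,8.7,8.7]'

```text
time_s: 8.6
tool_pos: [0.6577, -0.1864, 0.1719]
tool_rot: [-180.0, 0.0, 130.2]
force: [-0.1, -0.1, 0.0]
grip_width: 0.0868
grasp_force: 0.0
```

```bash
python3 - <<'E'
from pose import *
p=snap('wrist','w4.png');o=telemetry.get_obs();print(o['time_s'],o['qpos'],o['tool_pos'],o['tool_rot'],p['origin'])
k=key(p,(270,192)); print(k, 'off',rel(k[0][0],o),'turn',k[2]-90-o['tool_rot'][2])
E
```

```text
8.65 [ 49.7461  33.9915 -52.8039  81.1816  27.1117  78.0511  36.4556] [ 0.6577 -0.1862  0.1718] [-179.9872    0.0328  130.2845] [ 0.6067 -0.125   0.3184]
((array([ 0.6576, -0.1841]), np.float64(0.026208953836608928)), array([ 0.6206, -0.141 ]), np.float64(-139.3338735516814), np.float64(0.05686972635870818), 282) off [0.1667 0.1331] turn -359.6183787388668
```

drive_tool --angular '[[0,0,0],[0,0,0],[0,0,0],[0,0,0],[0,0,0],[0,0,0],[0,0,0],[0,0,0],[0,0,0],[0,0,0],[0,0,0],[0,0,0],[0,0,0],[0,0,0],[0,0,0]]' --delta_pos '[[0.16,0.12,3],[0,0,3],[0,0,3],[0,0,3],[0,0,2.4],[0,0,1],[0,0,0],[0,0,0],[0,0,0],[0,0,0],[0,0,0],[0,0,0],[0,0,0],[0,0,0],[0,0,0]]' --gripper '[8.7,8.7,8.7,8.7,8.7,8.7,8.7,8.7,7,6,5,5,5,5,5]' --squeeze 15

```text
time_s: 10.15
tool_pos: [0.6575, -0.1843, 0.0176]
tool_rot: [-180.0, 0.0, 130.4]
force: [-0.4, -0.4, 0.5]
grip_width: 0.0537
grasp_force: 15.0
```

drive_tool --angular '[[0,0,0],[0,0,0],[0,0,0.1418],[0,0,0.1418],[0,0,0.1418],[0,0,0.1418],[0,0,0.1418],[0,0,0.1418],[0,0,0.1418],[0,0,0.1418],[0,0,0.1418],[0,0,0.1418],[0,0,0.1418],[0,0,0.1418],[0,0,0.1418],[0,0,0.1418],[0,0,0.1418],[0,0,0.1418]]' --delta_pos '[[0,0,-1],[0,0,-3],[0,0,-3],[0,0,-3],[0,0,-3],[0,0,-2.2],[0,0,0],[0,0,0],[0,0,0],[0,0,0],[0,0,0],[0,0,0],[0,0,0],[0,0,0],[0,0,0],[0,0,0],[0,0,0],[0,0,0]]' --gripper '[5,5,5,5,5,5,5,5,5,5,5,5,5,5,5,5,5,5]'

```text
time_s: 11.95
tool_pos: [0.6575, -0.1837, 0.17]
tool_rot: [-180.0, -0.0, 0.1]
force: [0.1, -0.0, -1.3]
grip_width: 0.0536
grasp_force: 15.0
```

drive_tool --angular '[[0,0,0],[0,0,0],[0,0,0],[0,0,0],[0,0,0],[0,0,0],[0,0,0],[0,0,0],[0,0,0],[0,0,0],[0,0,0]]' --delta_pos '[[-2.21,-3.08,0],[-2.21,-3.08,0],[-2.21,-3.08,0],[-2.21,-3.08,0],[-2.21,-3.08,0],[-2.21,-3.08,0],[-2.21,-3.08,0],[-2.21,-3.08,0],[0,0,0],[0,0,0],[0,0,0]]' --gripper '[5,5,5,5,5,5,5,5,5,5,5]'

```text
time_s: 13.05
tool_pos: [0.4796, 0.0601, 0.1699]
tool_rot: [180.0, -0.0, 0.3]
force: [0.9, 0.2, -0.5]
grip_width: 0.0537
grasp_force: 15.0
```

```bash
python3 - <<'E'
from pose import *
p=snap('wrist','w5.png');o=telemetry.get_obs();print(o['time_s'],o['qpos'],o['tool_pos'],o['tool_rot'],p['origin'],o['grip_width'])
q=proj(p,[[.579,.061,.03],[.5795,-.0386,.066]]);print(q)
n=nest(p,q[0],q[1]);print(n,'off',rel(n[0][0],o))
E
```

```text
13.1 [  28.1635    2.5692  -38.9814  110.0006    1.7598   67.9916 -101.1373] [0.4796 0.0599 0.1697] [179.9882  -0.022    0.3115] [0.5582 0.0618 0.3166] 0.053335245270037024
[[275.9654  92.7952]
 [401.7128  90.3971]]
((array([0.5544, 0.0387]), np.float64(0.0056627873416031285)), (array([ 0.5759, -0.0332]), np.float64(0.00917827707486139)), np.float64(106.6449319587279), np.float64(0.07501345865575436)) off [7.4637 2.165 ]
```

View pics/w5.png

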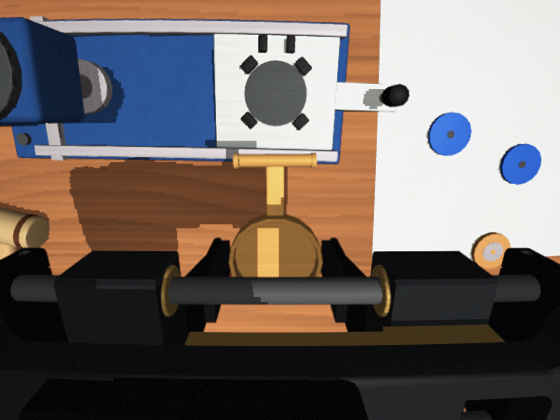

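The pocket's dark disc is at (275,94), where the projection predicted it. The held key shows its cup at (276,257) and its hinge at (275,160), and the arm already lines up with the channel. Both the discs and the pad are in view at right.

```bash
python3 - <<'E'
from pose import *
p=snap('wrist');o=telemetry.get_obs();print(o['tool_pos'],o['tool_rot'])
f,c=disc(p,(275,94),(0,0,30),(180,70,110),.030);print('felt',f,c,rel(f[0],o))
hsv=cv2.cvtColor(p['pixels'],cv2.COLOR_RGB2HSV); print(hsv[94,275],hsv[90,330],hsv[60,263])
B=[b for b in blobs(p,(0,0,0),(180,255,45),25) if np.hypot(*(b[1]-(276,90)))<70]
for b in B: w=toz(p,b[1],.034)[0,:2]; print(b[0],b[1],w,rel(w,o))
K=[b for b in blobs(p,(0,0,0),(180,255,60),60) if np.hypot(*(b[1]-(397,95)))<15][0]; print('knob',K[1],toz(p,K[1],.060))
y=blobs(p,(12,90,50),(36,255,255),100)
for b in y: print(b[:2])
h=[toz(p,q,.1559)[0,:2] for q in((233.5,160),(316.5,159))]; print('hinge ends',h,rel((h[0]+h[1])/2,o),ang(h[0]-h[1]))
print('disc',disc(p,(520,164),(100,150,60),(125,255,255),.004),disc(p,(449,134),(100,150,60),(125,255,255),.004))
for b in blobs(p,(5,60,100),(18,200,255),100):
  if b[1][0]>400 and b[1][1]<290: print('pad?',b[:2],circ(contour_world(p,b[2],.006)))
E
```

```text
[0.4796 0.0599 0.1696] [-179.9938    0.0002    0.2959]
felt (array([0.5786, 0.0616]), np.float64(0.030869970493536927)) [275.0615  92.2668] [ 9.8976 -0.123 ]
[120   8  92] [ 60   2 244] [ 36   5 240]
95 [261.4632  42.7158] [0.6194 0.0734] [13.9935 -1.281 ]
107 [289.1589  43.0467] [0.6193 0.0497] [13.9675  1.088 ]
140 [247.9571  64.5714] [0.6019 0.0853] [12.2496 -2.4744]
61 [300.3607  66.2623] [0.6008 0.0397] [12.1117  2.0838]
115 [247.8348 119.7826] [0.5554 0.0862] [ 7.5905 -2.5919]
43 [297.2558 121.186 ] [0.5543 0.0413] [7.4657 1.8993]
knob [394.3953  95.2585] [[ 0.5761 -0.0355  0.06  ]]
(np.int32(9094), array([231.0682,  17.8789]))
(np.int32(36129), array([204.5581, 209.315 ]))
(np.int32(837), array([489.3417, 252.0944]))
(np.int32(8111), array([319.3975, 329.1398]))
hinge ends [array([0.5358, 0.0836]), array([0.5366, 0.0392])] [ 5.6636 -0.1231] 90.98020197581464
disc ((array([ 0.5137, -0.2037]), np.float64(0.021562276718445808)), array([520.6475, 163.3559])) ((array([ 0.5435, -0.1185]), np.float64(0.02147873798996618)), array([449.2003, 133.4021]))
pad? (np.int32(766), array([490.7324, 252.4517])) (array([ 0.409 , -0.1916]), np.float64(0.023029129095601383))
```

drive_tool --angular '[[0,0,0.01],[0,0,0],[0,0,0],[0,0,0],[0,0,0],[0,0,0],[0,0,0],[0,0,0],[0,0,0],[0,0,0],[0,0,0],[0,0,0]]' --delta_pos '[[2.5,-0.06,0],[2.5,0,0],[2.5,0,0],[2.49,0,0],[0,0,3],[0,0,3],[0,0,3],[0,0,2],[0,0,0.4],[0,0,0],[0,0,0],[0,0,0]]' --gripper '[5,5,5,5,5,5,5,5,5,5,5,5]'

```text
time_s: 14.35
tool_pos: [0.58, 0.0614, 0.0568]
tool_rot: [180.0, -0.1, -0.2]
force: [0.6, -0.7, -1.1]
grip_width: 0.0532
grasp_force: 15.0
```

```bash
python3 - <<'E'
from pose import *
p=snap('wrist');o=telemetry.get_obs();print(o['time_s'],o['tool_pos'],o['tool_rot'],o['force'])
B=[b for b in blobs(p,(0,0,0),(180,255,45),25) if 190<b[1][0]<400 and b[1][1]<260]
for b in B: w=toz(p,b[1],.034)[0,:2]; print(b[0],b[1],rel(w,o))
s=p['pixels'];cv2.imwrite('pics/w6.png',cv2.resize(s[:300,130:430],None,fx=2,fy=2,interpolation=cv2.INTER_CUBIC)[:,:,::-1])
E
```

```text
14.4 [0.5799 0.0615 0.0567] [179.9913  -0.121   -0.1865] [ 0.7121  0.6639 -0.8777]
272 [257.3603 185.5147] [ 4.0469 -1.142 ]
269 [297.6691 187.0223] [3.9566 1.1923]
504 [241.8413 214.5575] [ 2.2789 -2.0971]
```

View pics/w6.png

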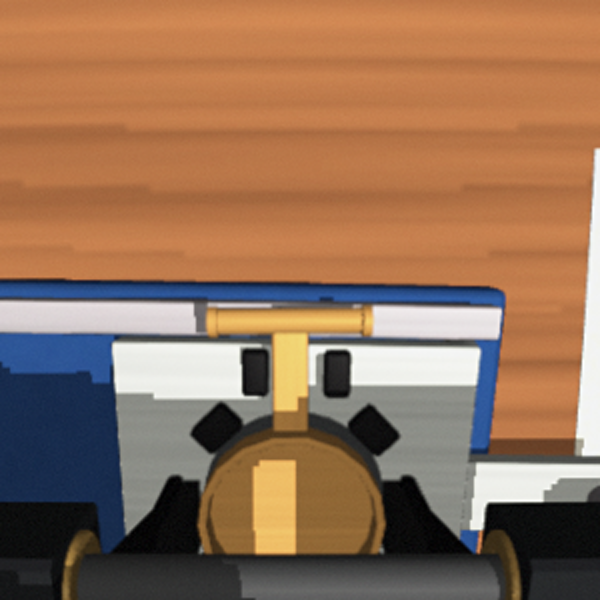

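The key sits centred over the pocket: the channel blocks' midpoint is at about 296 and the arm at about 291 in the crop, and they line up. Lowering now.

drive_tool --angular '[[0,0,0],[0,0,0],[0,0,0],[0,0,0],[0,0,0],[0,0,0]]' --delta_pos '[[0,0,0.25],[0,0,0.25],[0,0,0.2],[0,0,0.2],[0,0,0],[0,0,0]]' --gripper '[5,5,5,5,5,5]'

```text
time_s: 15.0
tool_pos: [0.5789, 0.0615, 0.0475]
tool_rot: [180.0, 0.0, -0.2]
force: [-2.1, -1.4, 7.4]
grip_width: 0.0538
grasp_force: 15.0
```

drive_tool --angular '[[0,0,0],[0,0,0],[0,0,0],[0,0,0],[0,0,0],[0,0,0],[0,0,0],[0,0,0],[0,0,0],[0,0,0]]' --delta_pos '[[0,0,0],[0,0,0],[0,0,0],[0,0,-1],[0,0,-2.5],[0,0,-3],[0,0,-3],[0,0,-2.7],[0,0,0],[0,0,0]]' --gripper '[6,7,7,7,7,7,7,7,7,7]'

```text
time_s: 16.0
tool_pos: [0.5793, 0.0616, 0.1695]
tool_rot: [180.0, -0.1, -0.2]
force: [-0.3, -0.1, -1.2]
grip_width: 0.0699
grasp_force: 0.0
```

```bash
python3 - <<'E'
from pose import *
p=snap('wrist');o=telemetry.get_obs();print(o['time_s'],o['tool_pos'],o['tool_rot'],o['force'])
q=proj(p,[[.579,.061,.04]])[0];print(q)
try: k=key(p,q,.03);print(k,rel(k[0][0],o))
except Exception as e: print(e)
B=[b for b in blobs(p,(0,0,0),(180,255,45),25) if 190<b[1][0]<400 and b[1][1]<260]
for b in B: w=toz(p,b[1],.034)[0,:2]; print(b[0],b[1],w)
for b in blobs(p,(5,60,100),(18,200,255),100):
  if b[1][0]>400 and b[1][1]<290: print('pad?',b[:2],circ(contour_world(p,b[2],.006)))
for q in((.5137,-.2037,.004),(.41,-.19,.006)): print(proj(p,[q]))
s=p['pixels'];cv2.imwrite('pics/w7.png',cv2.resize(s[:300,130:430],None,fx=2,fy=2,interpolation=cv2.INTER_CUBIC)[:,:,::-1])
E
```

```text
16.05 [0.5786 0.0614 0.1684] [179.9797   0.0217  -0.172 ] [ 0.2391 -0.4591  0.2444]
[276.8598 202.4673]
((array([0.578 , 0.0627]), np.float64(0.02685809684393131)), array([0.635 , 0.0634]), np.float64(-269.2199697701739), np.float64(0.05691814942841892), 395) [-0.0592 -0.1268]
84 [263.881  159.2619] [0.6195 0.0731]
79 [288.6962 159.9241] [0.6188 0.0498]
148 [252.3446 177.2568] [0.6024 0.0843]
140 [299.3286 178.2286] [0.6013 0.0394]
360 [384.1389 208.5139] [ 0.5707 -0.0453]
99 [251.4444 223.6061] [0.5554 0.0864]
96 [298.9375 223.875 ] [0.5549 0.0389]
[[503.3198 247.1208]]
[[475.5646 323.1777]]
```

View pics/w7.png

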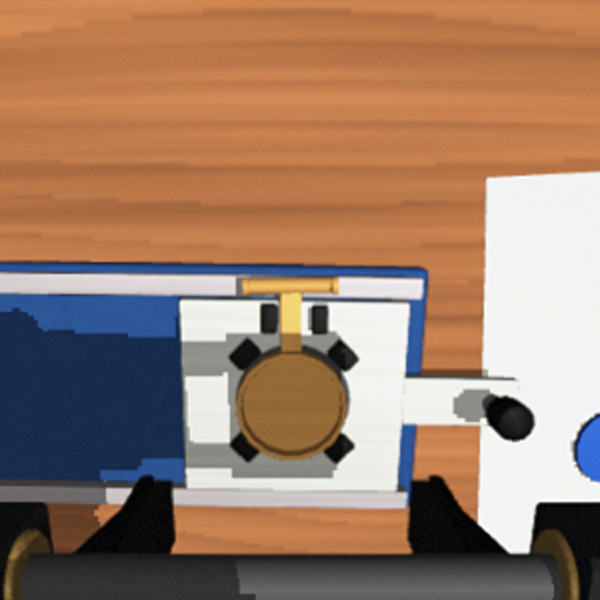

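The key is seated: the cup sits among the four blocks (crop 292,400) with its arm in the channel (290,310). Now to the backing disc, at yaw 30 to keep the gripper body clear of the oil bottle.

drive_tool --angular '[[0,0,0],[0,0,0],[0,0,0],[0,0,0],[0,0,0],[0,0,0],[0,0,0],[0,0,-0.132],[0,0,-0.132],[0,0,-0.132],[0,0,-0.131],[0,0,0],[0,0,0],[0,0,0]]' --delta_pos '[[-0.93,3.79,0],[-0.93,3.79,0],[-0.93,3.79,0],[-0.93,3.79,0],[-0.93,3.79,0],[-0.93,3.79,0],[-0.93,3.79,0],[0,0,0],[0,0,0],[0,0,0],[0,0,0],[0,0,0],[0,0,0],[0,0,0]]' --gripper '[7,7,7,7,7,7,7,7,7,7,7,7,7,7]'

```text
time_s: 17.45
tool_pos: [0.5127, -0.2035, 0.168]
tool_rot: [-180.0, 0.0, 29.9]
force: [-0.1, 0.0, -0.1]
grip_width: 0.0703
grasp_force: 0.0
```

```bash
python3 - <<'E'
from pose import *
p=snap('wrist','w8.png');o=telemetry.get_obs();print(o['time_s'],o['qpos'],o['tool_pos'],o['tool_rot'])
q=proj(p,[[.5137,-.2037,.004]])[0]
d=disc(p,q,(100,150,60),(125,255,255),.004);print(q,d,rel(d[0][0],o))
M=models.cut_out(p,'oil')
for r in M[:1]: print('oil',r['p'],r['centre'],[toz(p,r['centre'],z)[0] for z in (0,.057,.11)])
hsv=cv2.cvtColor(p['pixels'],cv2.COLOR_RGB2HSV);q=proj(p,[[.409,-.191,.006]])[0];print('padpx',q)
E
```

```text
17.5 [ 48.1542  11.5068 -32.6285 101.4038   6.6104  69.035  -46.3962] [ 0.5128 -0.2035  0.1682] [-179.9692    0.0247   29.9307]
[276.8741 192.787 ] ((array([ 0.5137, -0.205 ]), np.float64(0.021001793606901114)), array([277.9422, 192.9732])) [0.0023 0.1734]
oil 0.63 [342.8, 315.0] [array([ 0.4184, -0.3532,  0.    ]), array([ 0.4478, -0.3187,  0.057 ]), array([ 0.4753, -0.2867,  0.11  ])]
padpx [221.6047 264.7761]
```

drive_tool --angular '[[0,0,0],[0,0,0],[0,0,0],[0,0,0],[0,0,0],[0,0,0],[0,0,0],[0,0,0]]' --delta_pos '[[0.05,0.2,3],[0,0,3.5],[0,0,3.5],[0,0,3],[0,0,1.5],[0,0,0],[0,0,0],[0,0,0]]' --gripper '[7,7,7,7,7,7,7,7]'

```text
time_s: 18.35
tool_pos: [0.516, -0.2056, 0.0254]
tool_rot: [179.8, -0.1, 30.0]
force: [-0.5, 0.2, 0.1]
grip_width: 0.07
grasp_force: 0.0
```

drive_tool --angular '[[0,0,0]]' --delta_pos '[[0,0,0]]' --gripper '[7]'

```text
time_s: 18.45
tool_pos: [0.5157, -0.2056, 0.0252]
tool_rot: [179.9, -0.1, 30.0]
force: [0.1, 0.2, -1.3]
grip_width: 0.0701
grasp_force: 0.0
```

```bash
python3 - <<'E'
from pose import *
p=snap('wrist');o=telemetry.get_obs();print(o['time_s'],o['tool_pos'],o['tool_rot'])
for b in blobs(p,(100,150,60),(125,255,255),100): print(b[:2])
q=proj(p,[[.5142,-.205,.004]]);print(q)
E
```

```text
18.5 [ 0.5154 -0.2056  0.0249] [179.8699  -0.0664  30.0108]
(np.int32(4800), array([168.6627, 138.4013]))
(np.int32(3278), array([274.4481, 249.4506]))
[[274.694  252.8054]]
```

drive_tool --angular '[[0,0,0],[0,0,0],[0,0,0],[0,0,0],[0,0,0],[0,0,0],[0,0,0],[0,0,0]]' --delta_pos '[[0,0,0.35],[0,0,0.3],[0,0,0],[0,0,0],[0,0,0],[0,0,0],[0,0,0],[0,0,0]]' --gripper '[7,7,7,7,7,7,7,7]'

```text
time_s: 19.3
tool_pos: [0.5145, -0.2051, 0.0171]
tool_rot: [180.0, 0.0, 30.0]
force: [-0.3, -0.6, -0.5]
grip_width: 0.0697
grasp_force: 0.0
```

drive_tool --angular '[[0,0,0],[0,0,0],[0,0,0],[0,0,0],[0,0,0],[0,0,0],[0,0,0]]' --delta_pos '[[0,0,0.06],[0,0,0],[0,0,0],[0,0,0],[0,0,0],[0,0,0],[0,0,0]]' --gripper '[7,5.5,4.3,4,4,4,4]' --squeeze 10

```text
time_s: 20.0
tool_pos: [0.5145, -0.2051, 0.0165]
tool_rot: [180.0, 0.0, 30.0]
force: [-0.4, 0.0, -0.4]
grip_width: 0.0441
grasp_force: 10.0
```

drive_tool --angular '[[0,0,0],[0,0,0],[0,0,0],[0,0,0],[0,0,0.132],[0,0,0.132],[0,0,0.132],[0,0,0.131],[0,0,0],[0,0,0],[0,0,0],[0,0,0],[0,0,0],[0,0,0],[0,0,0],[0,0,0],[0,0,0],[0,0,0],[0,0,0],[0,0,0]]' --delta_pos '[[0,0,-1],[0,0,-2.8],[0,0,-2.8],[0,0,-2.75],[0,0,0],[0,0,0],[0,0,0],[0,0,0],[0.907,-3.811,0],[0.907,-3.811,0],[0.907,-3.811,0],[0.907,-3.811,0],[0.907,-3.811,0],[0.907,-3.811,0],[0.907,-3.811,0],[0,0,0],[0,0,0],[0,0,0],[0,0,0],[0,0,0]]' --gripper '[4,4,4,4,4,4,4,4,4,4,4,4,4,4,4,4,4,4,4,4]'

```text
time_s: 22.0
tool_pos: [0.5788, 0.0599, 0.11]
tool_rot: [180.0, 0.0, -0.3]
force: [-0.6, 0.6, 0.1]
grip_width: 0.044
grasp_force: 10.0
```

```bash
python3 - <<'E'
from pose import *
p=snap('wrist','w9.png');o=telemetry.get_obs();print(o['time_s'],o['tool_pos'],o['tool_rot'],o['grip_width'])
B=[b for b in blobs(p,(0,0,0),(180,255,45),25) if 190<b[1][0]<400 and b[1][1]<260]
for b in B: w=toz(p,b[1],.034)[0,:2]; print(b[0],b[1],rel(w,o))
for b in blobs(p,(100,150,60),(125,255,255),400): print(b[:2])
m=min(blobs(p,(100,150,60),(125,255,255),400),key=lambda b:np.hypot(*(b[1]-(275,255))))[2]
c=circ(contour_world(p,m,o['tool_pos'][2]-.0115)); print(c,rel(c[0],o))
E
```

```text
22.05 [0.5787 0.0602 0.1099] [179.9685   0.0035  -0.2812] 0.0439134540718137
150 [258.98   168.8733] [ 4.0974 -1.2807]
138 [289.9348 169.5   ] [4.0479 1.0342]
256 [245.4219 191.1328] [ 2.3861 -2.3436]
302 [302.5298 193.043 ] [2.2313 2.0221]
83 [275.6988 259.1325] [-3.3477 -0.0326]
(np.int32(1872), array([186.3429, 137.2799]))
(np.int32(15325), array([125.2007, 199.5398]))
(np.int32(1463), array([467.7915, 242.3876]))
(np.int32(3339), array([275.1417, 251.5436]))
(array([0.5815, 0.061 ]), np.float64(0.01995543055420097)) [ 0.2798 -0.081 ]
```

View pics/w9.png

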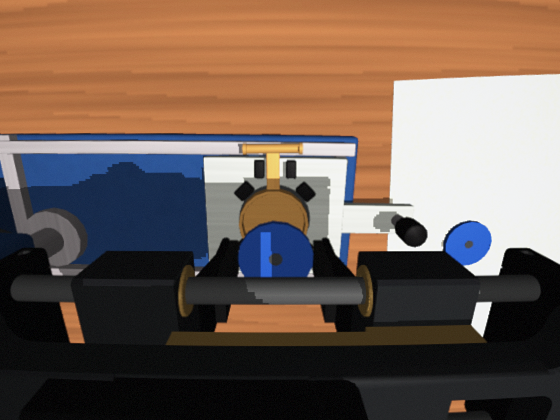

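The disc is held flat, with its hole at (276,259) over the cup and the seated key and channel visible behind. I'll descend in stages and let the arm settle.

drive_tool --angular '[[0,0,0],[0,0,0],[0,0,0],[0,0,0],[0,0,0],[0,0,0],[0,0,0],[0,0,0],[0,0,0]]' --delta_pos '[[-0.03,0,1],[0,0,1.5],[0,0,1.5],[0,0,0.6],[0,0,0],[0,0,0],[0,0,0],[0,0,0],[0,0,0]]' --gripper '[4,4,4,4,4,4,4,4,4]'

```text
time_s: 22.95
tool_pos: [0.5788, 0.0615, 0.0644]
tool_rot: [180.0, -0.1, -0.2]
force: [0.2, -0.9, -0.8]
grip_width: 0.044
grasp_force: 10.0
```

```bash
python3 - <<'E'
from pose import *
p=snap('wrist');o=telemetry.get_obs();print(o['time_s'],o['tool_pos'],o['tool_rot'],o['grip_width'],o['force'])
B=[b for b in blobs(p,(0,0,0),(180,255,45),25) if 190<b[1][0]<400 and b[1][1]<275]
for b in B: w=toz(p,b[1],.034)[0,:2]; print(b[0],b[1],rel(w,o),rel(toz(p,b[1],o['tool_pos'][2]-.0115)[0,:2],o))
E
```

```text
23.0 [0.5787 0.0615 0.0643] [179.9883  -0.0407  -0.1728] 0.04388856282981913 [-0.043  -1.02    0.0812]
251 [258.2311 180.8884] [ 4.1539 -1.1336] [ 4.5492 -1.0259]
235 [296.7617 182.2426] [4.0701 1.186 ] [4.4743 1.0473]
396 [241.596  208.5909] [ 2.4104 -2.1909] [ 2.9909 -1.9708]
3624 [275.0066 260.476 ] [-1.1346 -0.1268] [-0.1774 -0.126 ]
91 [275.2198 259.1099] [-1.0361 -0.1129] [-0.0893 -0.1136]
```

drive_tool --angular '[[0,0,0],[0,0,0],[0,0,0],[0,0,0],[0,0,0],[0,0,0],[0,0,0]]' --delta_pos '[[0.04,0,0.3],[0,0,0.3],[0,0,0.26],[0,0,0],[0,0,0],[0,0,0],[0,0,0]]' --gripper '[4,4,4,4,4,4,4]'

```text
time_s: 23.7
tool_pos: [0.5789, 0.0615, 0.0555]
tool_rot: [180.0, 0.0, -0.2]
force: [-1.4, -0.1, 2.8]
grip_width: 0.0442
grasp_force: 12.1
```

drive_tool --angular '[[0,0,0],[0,0,0],[0,0,0],[0,0,0],[0,0,0],[0,0,0],[0,0,0],[0,0,0],[0,0,0],[0,0,0]]' --delta_pos '[[0,0,0],[0,0,0],[0,0,0],[0,0,-1],[0,0,-2.5],[0,0,-3],[0,0,-3],[0,0,-2],[0,0,0],[0,0,0]]' --gripper '[6,7,7,7,7,7,7,7,7,7]'

```text
time_s: 24.7
tool_pos: [0.5788, 0.0614, 0.1704]
tool_rot: [180.0, -0.0, -0.2]
force: [-0.2, 0.6, -1.2]
grip_width: 0.0701
grasp_force: 0.0
```

```bash
python3 - <<'E'
from pose import *
p=snap('wrist');o=telemetry.get_obs();print(o['time_s'],o['tool_pos'],o['tool_rot'],o['force'])
q=proj(p,[[.579,.061,.037]])[0]
d=disc(p,q,(100,150,60),(125,255,255),.0365);print(q,d,rel(d[0][0],o))
h=[b for b in blobs(p,(12,90,50),(36,255,255),100) if np.hypot(*(b[1]-q))<70]; print([b[:2] for b in h])
print('pad px',proj(p,[[.409,-.191,.006]]))
s=p['pixels'];cv2.imwrite('pics/w10.png',cv2.resize(s[100:280,180:380],None,fx=3,fy=3,interpolation=cv2.INTER_CUBIC)[:,:,::-1])
E
```

```text
24.75 [0.5782 0.0613 0.1695] [179.9778   0.0789  -0.1737] [-0.1135 -0.0799 -0.0479]
[276.689  200.6565] ((array([0.5781, 0.0626]), np.float64(0.02120189248329704)), array([275.0853, 200.9498])) [-0.0134 -0.129 ]
[(np.int32(1450), array([274.9903, 177.5545])), (np.int32(2793), array([274.7114, 264.7809]))]
pad px [[475.6319 322.7336]]
```

View pics/w10.png

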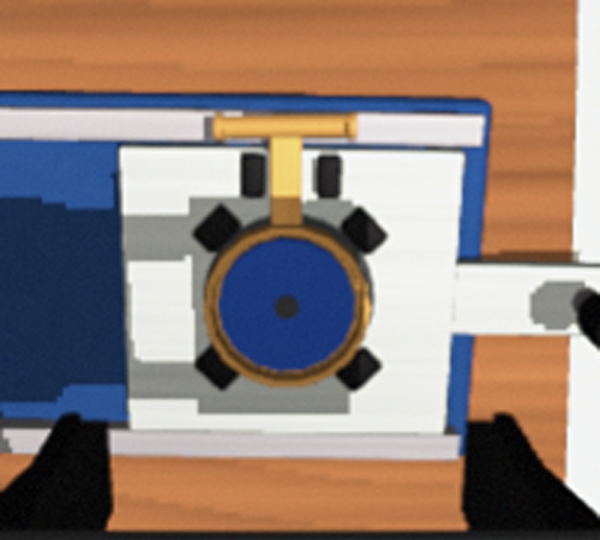

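The backing disc is flat inside the cup (crop 287,305) with an even rim all round, and the key is still seated. Now the pad, turned slightly to stay clear of the oil.

drive_tool --angular '[[0,0,0],[0,0,0],[0,0,0],[0,0,0],[0,0,0],[0,0,0],[0,0,0],[0,0,0],[0,0,0.145],[0,0,0.145],[0,0,0.145],[0,0,0],[0,0,0],[0,0,0],[0,0,0]]' --delta_pos '[[-2.11,3.16,0],[-2.11,3.16,0],[-2.11,3.16,0],[-2.11,3.16,0],[-2.11,3.16,0],[-2.11,3.16,0],[-2.11,3.16,0],[-2.11,3.16,0],[0,0,0],[0,0,0],[0,0,0],[0,0,0],[0,0,0],[0,0,0],[0,0,0]]' --gripper '[7,7,7,7,7,7,7,7,7,7,7,7,7,7,7]'

```text
time_s: 26.25
tool_pos: [0.4092, -0.1907, 0.1701]
tool_rot: [180.0, 0.0, -25.0]
force: [0.2, -0.5, 0.2]
grip_width: 0.0698
grasp_force: 0.0
```

```bash
python3 - <<'E'
from pose import *
p=snap('wrist');o=telemetry.get_obs();print(o['time_s'],o['qpos'],o['tool_pos'],o['tool_rot'])
q=proj(p,[[.409,-.191,.006]])[0];print(q)
hsv=cv2.cvtColor(p['pixels'],cv2.COLOR_RGB2HSV);
for dx in range(-32,33,6): print(dx,hsv[int(q[1]),int(q[0])+dx],end=' ')
for b in blobs(p,(5,50,60),(22,255,255),100):
  if np.hypot(*(b[1]-q))<60: c=circ(contour_world(p,b[2],.006)); print('\npad?',b[:2],c,rel(c[0],o))
E
```

```text
26.3 [ 47.3504  -2.4316 -24.9493 114.2059  -1.1039  68.0173 -92.1846] [ 0.4093 -0.1907  0.1702] [179.9975   0.0145 -25.019 ]
[276.414 192.604]
-32 [ 45   5 219] -26 [ 23  33 141] -20 [ 18  52 128] -14 [ 14 161 109] -8 [165  11  91] -2 [ 7 24 94] 4 [171  11 165] 10 [165  13 156] 16 [ 14 158 110] 22 [ 10  62 181] 28 [ 12 159 160]
```

```bash
python3 - <<'E'
from pose import *
p=snap('wrist');o=telemetry.get_obs();print(o['tool_pos'])
for r in models.cut_out(p,'pad')[:2]:
    c=circ(contour_world(p,r['pixels'],.006)); print(r['p'],r['centre'],r['pixels'].sum(),c,rel(c[0],o))
hsv=cv2.cvtColor(p['pixels'],cv2.COLOR_RGB2HSV)
q=(276,192)
for y in range(164,222,4): print(y,' '.join('%d/%d/%d'%tuple(hsv[y,x]) for x in range(246,310,5)))
for b in blobs(p,(0,0,0),(180,40,200),60):
    if np.hypot(*(b[1]-q))<25: c=circ(contour_world(p,b[2],.007));print(b[:2],c,rel(c[0],o))
E
```

```text
[ 0.4093 -0.1907  0.1703]
0.77 [276.4, 185.4] 1330 (array([ 0.4124, -0.1933]), np.float64(0.021695995360961493)) [0.3929 0.1065]
164 75/2/219 40/7/218 38/9/218 37/11/218 35/7/219 40/7/218 35/7/219 40/11/218 40/4/218 60/2/220 45/7/218 70/4/218 45/5/219
168 40/7/218 37/11/218 40/7/218 37/10/219 36/12/220 41/9/218 18/15/175 36/12/205 60/2/220 40/7/219 40/4/217 75/2/220 43/8/219
172 80/3/220 34/9/219 60/2/217 45/5/218 14/135/130 15/149/211 15/147/210 16/145/210 15/147/186 48/6/219 42/6/218 39/8/218 36/6/219
176 60/3/219 75/2/218 43/8/219 13/93/135 15/147/211 15/148/210 15/145/211 16/146/210 16/145/211 16/148/203 45/2/219 45/2/219 75/2/219
180 45/5/217 60/2/220 68/5/221 15/149/210 15/150/207 13/106/187 169/12/172 11/62/190 15/146/211 15/146/210 17/9/196 39/8/221 75/2/218
184 40/4/218 60/2/219 19/17/165 15/151/205 15/144/204 170/9/172 0/7/177 171/10/174 13/61/189 15/148/208 15/117/203 60/1/217 90/2/219
188 80/3/219 70/3/222 14/89/160 15/152/206 11/55/186 0/9/177 17/127/201 171/10/172 171/11/167 15/148/210 15/151/209 40/10/221 11/104/167
192 26/10/181 22/34/141 18/54/127 14/158/110 11/71/97
[... 479 characters left out ...]
9/168 12/155/164 12/158/158
208 23/33/139 21/31/141 22/34/136 22/32/143 15/64/119 13/163/103 14/159/112 14/160/110 12/159/90 12/162/85 12/159/160 12/161/157 11/159/149
212 48/6/209 23/30/145 24/35/140 11/155/82 12/160/86 11/162/85 11/161/84 11/163/86 12/166/83 11/165/85 12/160/153 12/161/147 12/159/149
216 50/4/214 15/67/118 12/158/84 12/162/88 12/162/82 12/161/87 12/165/82 11/160/86 11/157/78 11/158/79 12/158/147 12/157/149 12/160/147
220 11/150/148 12/158/84 13/163/89 12/160/86 12/168/82 12/161/84 12/166/80 12/163/78 12/159/77 12/160/78 12/159/149 12/161/146 12/160/148
(np.int32(316), array([276.7532, 189.7089])) (array([ 0.4119, -0.1927]), np.float64(0.010866796365214284)) [0.3183 0.0734]
```

drive_tool --angular '[[0,0,0],[0,0,0],[0,0,0],[0,0,0],[0,0,0],[0,0,0],[0,0,0],[0,0,0],[0,0,0],[0,0,0],[0,0,0],[0,0,0],[0,0,0]]' --delta_pos '[[0.4,0.18,3],[0,0,3.5],[0,0,3.5],[0,0,3],[0,0,1.5],[0,0,0.4],[0,0,0.3],[0,0,0],[0,0,0],[0,0,0],[0,0,0],[0,0,0],[0,0,0]]' --gripper '[7,7,7,7,7,7,7,7,7,7,7,7,7]'

```text
time_s: 27.7
tool_pos: [0.4122, -0.1942, 0.0185]
tool_rot: [180.0, -0.0, -25.1]
force: [-1.0, 0.1, -0.0]
grip_width: 0.0698
grasp_force: 0.0
```

drive_tool --angular '[[0,0,0],[0,0,0],[0,0,0],[0,0,0],[0,0,0],[0,0,0],[0,0,0],[0,0,0],[0,0,0],[0,0,0],[0,0,-0.1447],[0,0,-0.1447],[0,0,-0.1447]]' --delta_pos '[[0,0,0],[0,0,0],[0,0,0],[0,0,0],[0,0,0],[0,0,0],[0,0,-1],[0,0,-2.6],[0,0,-2.8],[0,0,-2.8],[0,0,0],[0,0,0],[0,0,0]]' --gripper '[5.5,4.3,4,4,4,4,4,4,4,4,4,4,4]'

```text
time_s: 29.0
tool_pos: [0.4125, -0.1942, 0.1115]
tool_rot: [179.9, -0.1, 0.1]
force: [0.2, 0.2, -0.7]
grip_width: 0.0439
grasp_force: 10.0
```

drive_tool --angular '[[0,0,0],[0,0,0],[0,0,0],[0,0,0],[0,0,0],[0,0,0],[0,0,0],[0,0,0],[0,0,0],[0,0,0],[0,0,0],[0,0,0],[0,0,0],[0,0,0],[0,0,0],[0,0,0],[0,0,0],[0,0,0]]' --delta_pos '[[2.07,-3.2,0],[2.07,-3.2,0],[2.07,-3.2,0],[2.07,-3.2,0],[2.07,-3.2,0],[2.07,-3.2,0],[2.07,-3.2,0],[2.07,-3.2,0],[0,0,1.5],[0,0,1.5],[0,0,1.2],[0,0,0.4],[0,0,0],[0,0,0],[0,0,0],[0,0,0],[0,0,0],[0,0,0]]' --gripper '[4,4,4,4,4,4,4,4,4,4,4,4,4,4,4,4,4,4]'

```text
time_s: 30.8
tool_pos: [0.5789, 0.0613, 0.0646]
tool_rot: [180.0, -0.0, -0.2]
force: [0.2, -0.3, 0.0]
grip_width: 0.0443
grasp_force: 10.0
```

```bash
python3 - <<'E'
from pose import *
p=snap('wrist','w11.png');o=telemetry.get_obs();print(o['time_s'],o['tool_pos'],o['tool_rot'],o['grip_width'],o['grasp_force'],o['force'])
zt=o['tool_pos'][2]-.0115
B=[b for b in blobs(p,(0,0,0),(180,255,45),60) if 190<b[1][0]<400 and b[1][1]<275]
for b in B: print(b[0],b[1],rel(toz(p,b[1],.034)[0,:2],o))
for b in blobs(p,(0,0,46),(180,45,220),60):
    if abs(b[1][0]-275)<30 and 225<b[1][1]<290: c=circ(contour_world(p,b[2],zt)); print('reson',b[:2],c,rel(c[0],o))
E
```

```text
30.85 [0.5788 0.0613 0.0645] [179.9915  -0.0126  -0.2194] 0.04392696658588891 9.999994486570358 [-0.2512  0.0181 -0.4889]
254 [257.5276 181.1772] [ 4.1278 -1.1695]
249 [296.4137 181.9036] [4.0824 1.1729]
406 [240.9113 208.5714] [ 2.4019 -2.2274]
3626 [275.2454 260.4426] [-1.1454 -0.1041]
reson (np.int32(1057), array([275.193 , 257.5222])) (array([0.5786, 0.0623]), np.float64(0.011403366567765595)) [-0.02   -0.1071]
```

drive_tool --angular '[[0,0,0],[0,0,0],[0,0,0],[0,0,0],[0,0,0],[0,0,0],[0,0,0],[0,0,0]]' --delta_pos '[[0,0,0.25],[0,0,0.25],[0,0,0.2],[0,0,0.12],[0,0,0],[0,0,0],[0,0,0],[0,0,0]]' --gripper '[4,4,4,4,4,4,4,4]'

```text
time_s: 31.65
tool_pos: [0.5788, 0.0612, 0.0561]
tool_rot: [180.0, -0.0, -0.2]
force: [-0.8, 0.9, -0.3]
grip_width: 0.0441
grasp_force: 10.0
```

drive_tool --angular '[[0,0,0],[0,0,0],[0,0,0],[0,0,0],[0,0,0],[0,0,0],[0,0,0],[0,0,0],[0,0,0],[0,0,0]]' --delta_pos '[[0,0,0],[0,0,0],[0,0,0],[0,0,-1],[0,0,-2.5],[0,0,-3],[0,0,-3],[0,0,-2],[0,0,0],[0,0,0]]' --gripper '[6,7,7,7,7,7,7,7,7,7]'

```text
time_s: 32.65
tool_pos: [0.5788, 0.0612, 0.1715]
tool_rot: [180.0, -0.0, -0.2]
force: [-1.3, -0.1, 0.1]
grip_width: 0.07
grasp_force: 0.0
```

```bash
python3 - <<'E'
from pose import *
p=snap('wrist','w12.png');o=telemetry.get_obs();print(o['time_s'],o['tool_pos'],o['tool_rot'])
hsv=cv2.cvtColor(p['pixels'],cv2.COLOR_RGB2HSV)
q=proj(p,[[.578,.0626,.0445]])[0];print(q)
for y in range(int(q[1])-32,int(q[1])+33,4): print(y,' '.join('%d/%d/%d'%tuple(hsv[y,x]) for x in range(int(q[0])-34,int(q[0])+35,4)))
K=[b for b in blobs(p,(0,0,0),(180,255,60),100) if np.hypot(*(b[1]-(384,208)))<25]
for b in K: print('knob',b[:2],toz(p,b[1],.06))
E
```

```text
32.7 [0.5783 0.061  0.1705] [179.9769   0.0561  -0.2281]
[274.801  203.5952]
171 38/10/202 38/14/141 39/14/129 165/27/19 0/9/28 35/11/143 40/11/142 48/10/132 17/161/160 17/160/153 16/84/106 40/11/140 39/13/140 42/9/143 30/9/57 0/0/24 42/5/245 42/5/242
175 38/14/145 47/13/134 135/30/17 150/43/18 120/14/18 50/10/73 12/29/44 17/146/70 16/162/96 17/160/97 16/157/81 15/74/55 100/17/44 40/8/101 30/20/13 45/13/38 170/17/45 42/5/247
179 40/10/148 36/12/108 135/36/14 90/14/18 90/9/28 16/152/94 16/160/153 16/141/103 11/73/66 15/130/88 14/116/97 16/158/147 17/162/134 15/53/48 120/11/23 30/7/37 0/17/44 41/12/173
183 43/13/141 43/12/144 40/14/109 120/20/39 16/156/118 16/155/128 12/137/99 14/154/146 14/154/146 14/153/145 14/152/146 14/154/141 13/120/72 17/161/147 16/88/61 0/7/35 41/12/171 36/5/241
187 42/5/240 40/10/153 35/11/144 16/150/97 16/156/129 14/156/141 14/153/145 14/153/143 14/153/145 14/156/142 14/152/144 14/152/144 14/155/145 15/161/114 16/160/147 102/14/91 42/5/243 38/4/242
191 38/4/239 34/14/151 48/10/125 16/160/143 14/156/126 14/151/144 14/155/143 14/158/145 13/117/137 13/92/130 13/1
[... 1505 characters left out ...]
57/140 13/155/140 14/158/102 16/165/122 16/167/75 0/39/13 0/15/33 15/13/39 38/4/239
227 35/11/141 35/11/138 36/9/144 150/26/10 30/11/48 43/12/143 22/28/138 17/137/147 16/159/144 16/161/144 17/158/150 18/58/141 40/11/139 36/9/135 30/21/12 30/7/77 38/4/240 36/5/238
231 42/10/132 40/11/134 30/10/134 45/11/135 40/11/137 43/13/138 40/11/138 30/13/136 45/11/136 40/11/138 42/9/137 35/11/139 39/13/138 38/15/139 38/11/179 36/5/237 36/5/236 36/5/237
235 36/6/231 38/9/229 35/12/133 38/15/134 35/12/132 35/11/134 35/12/132 40/12/131 36/10/132 39/14/131 36/10/129 35/12/133 39/14/132 45/15/135 33/12/185 40/7/235 42/5/235 42/5/236
knob (np.int32(382), array([382.7984, 206.9058])) [[ 0.579  -0.0351  0.06  ]]
```

drive_tool --angular '[[0,0,0],[0,0,0],[0,0,0],[0,0,0],[0,0,-0.1423],[0,0,-0.1423],[0,0,-0.1423],[0,0,-0.1423],[0,0,-0.1423],[0,0,-0.1423],[0,0,-0.1423],[0,0,-0.1423],[0,0,0],[0,0,0],[0,0,0],[0,0,0],[0,0,0],[0,0,0],[0,0,0],[0,0,0]]' --delta_pos '[[-0.18,3.4,0],[-0.18,3.4,0],[-0.18,3.4,0],[-0.18,3.4,0],[0,0,0],[0,0,0],[0,0,0],[0,0,0],[0,0,0],[0,0,0],[0,0,0],[0,0,0],[0,0,3],[0,0,3],[0,0,3],[0,0,1.75],[0,0,0],[0,0,0],[0,0,0],[0,0,0]]' --gripper '[5,3,1,0,0,0,0,0,0,0,0,0,0,0,0,0,0,0,0,0]'

```text
time_s: 34.7
tool_pos: [0.5719, -0.0748, 0.0649]
tool_rot: [179.9, -0.0, 65.0]
force: [0.7, -0.7, -0.2]
grip_width: 0.0003
grasp_force: 0.0
```

```bash
python3 - <<'E'
from pose import *
o=telemetry.get_obs();print(o['time_s'],o['qpos'],o['tool_pos'],o['tool_rot'],o['force'],rel([.579,-.0385],o))
E
```

```text
34.7 [ 39.1978  23.0645 -40.9508 103.4733  17.3308  59.7488 -33.3104] [ 0.5719 -0.0748  0.0649] [179.8793  -0.0186  64.9993] [ 0.6574 -0.6848 -0.1871] [ 3.5892 -0.8934]
```

drive_tool --angular '[[0,0,0],[0,0,0],[0,0,0],[0,0,0],[0,0,0],[0,0,0],[0,0,0],[0,0,0],[0,0,0],[0,0,0],[0,0,0],[0,0,0],[0,0,0],[0,0,0],[0,0,0],[0,0,0],[0,0,0],[0,0,0],[0,0,0]]' --delta_pos '[[0.722,-0.343,0],[0.45,-0.215,0],[0.45,-0.215,0],[0.722,-0.343,0],[0.903,-0.429,0],[0.903,-0.429,0],[0.903,-0.429,0],[0.903,-0.429,0],[0.903,-0.429,0],[0.903,-0.429,0],[0.903,-0.429,0],[0.903,-0.429,0],[0.903,-0.429,0],[0.903,-0.429,0],[0.903,-0.429,0],[0.903,-0.429,0],[0.45,-0.215,0],[0,0,0],[0,0,0]]' --gripper '[0,0,0,0,0,0,0,0,0,0,0,0,0,0,0,0,0,0,0]'

```text
time_s: 36.6
tool_pos: [0.5691, 0.0775, 0.0635]
tool_rot: [-179.9, -0.0, 65.1]
force: [-0.4, -0.1, 0.0]
grip_width: 0.0003
grasp_force: 0.0
```

```bash
python3 - <<'E'
from pose import *
o=telemetry.get_obs();print(o['time_s'],o['qpos'],o['tool_pos'],o['tool_rot'],o['force'])
q,s=snap('scene'),snap('side')
for c in(q,s):
    b=max(blobs(c,(0,180,90),(6,255,255),40),key=lambda b:b[0]); print(b[:2],toz(c,b[1],.22))
E
```

```text
36.6 [ 26.2132  23.8164 -43.6552 103.6369  18.6508  60.0735 -49.4219] [0.5691 0.0775 0.0635] [-179.8895   -0.0317   65.0587] [-0.4474 -0.0923  0.0331]
(np.int32(186), array([320.9032, 234.1022])) [[0.5811 0.2104 0.22  ]]Traceback (most recent call last):
  File "<stdin>", line 5, in <module>
ValueError: max() iterable argument is empty
```

drive_tool --angular '[[0,0,0],[0,0,0],[0,0,0],[0,0,0]]' --delta_pos '[[0.31,-0.15,0],[0.31,-0.15,0],[0.31,-0.15,0],[0.18,-0.086,0]]' --gripper '[0,0,0,0]'

```text
time_s: 37.1
tool_pos: [0.5697, 0.0883, 0.0635]
tool_rot: [180.0, 0.0, 65.0]
force: [1.5, -2.9, -0.6]
grip_width: 0.0002
grasp_force: 1.5
```

drive_tool --angular '[[0,0,0],[0,0,0]]' --delta_pos '[[0.13,-0.06,0],[0.13,-0.06,0]]' --gripper '[0,0]'

```text
time_s: 37.3
tool_pos: [0.5697, 0.0912, 0.0635]
tool_rot: [180.0, 0.0, 65.0]
force: [-0.3, -2.5, -0.7]
grip_width: 0.0007
grasp_force: 1.5
```

drive_tool --angular '[[0,0,0],[0,0,0]]' --delta_pos '[[0.13,-0.06,0],[0.13,-0.06,0]]' --gripper '[0,0]'

```text
time_s: 37.5
tool_pos: [0.5697, 0.0929, 0.0634]
tool_rot: [180.0, 0.1, 65.0]
force: [0.8, -6.4, -0.6]
grip_width: 0.0005
grasp_force: 3.4
```

drive_tool --angular '[[0,0,0],[0,0,0],[0,0,0]]' --delta_pos '[[0.13,-0.06,0],[0.09,-0.04,0],[0,0,0]]' --gripper '[0,0,0]'

```text
time_s: 37.8
tool_pos: [0.5698, 0.0931, 0.0634]
tool_rot: [179.9, 0.3, 64.9]
force: [-0.4, -9.0, 1.0]
grip_width: 0.0004
grasp_force: 4.4
```

The force rose to 9 N with no further motion, so the carriage is home. Retreating, raising, and moving over the plunger.

drive_tool --angular '[[0,0,0],[0,0,0],[0,0,0],[0,0,0],[0,0,0],[0,0,0],[0,0,0],[0,0,0],[0,0,0],[0,0,0],[0,0,0],[0,0,0],[0,0,0],[0,0,0],[0,0,0],[0,0,0]]' --delta_pos '[[-0.9,0.43,0],[-0.9,0.43,0],[-0.9,0.43,0],[0,0,-4.3],[0,0,-4.3],[0,0,-4.3],[0,0,-4.3],[0,0,-4.5],[3.34,-1.29,0],[3.34,-1.29,0],[3.34,-1.29,0],[3.34,-1.29,0],[0,0,0],[0,0,0],[0,0,0],[0,0,0]]' --gripper '[0,0,0,0,0,0,0,0,0,0,0,0,0,0,0,0]'

```text
time_s: 39.4
tool_pos: [0.5803, 0.2078, 0.2806]
tool_rot: [180.0, 0.0, 64.9]
force: [0.5, 0.4, -0.1]
grip_width: 0.0006
grasp_force: 0.0
```

```bash
python3 - <<'E'
from pose import *
o=telemetry.get_obs();print(o['time_s'],o['qpos'],o['tool_pos'],o['tool_rot'],o['force'])
for n in('scene','side','wrist'):
    c=snap(n)
    for b in blobs(c,(0,160,60),(8,255,255),20):
        w=toz(c,b[1],.222)[0]
        if np.hypot(*(w[:2]-(.58,.21)))<.05: print(n,b[:2],w)
E
```

```text
39.4 [ 16.8777  19.717  -50.0138  83.0393  15.1038  84.2136 -58.1289] [0.5803 0.2078 0.2806] [179.9719   0.0377  64.8578] [ 0.4683  0.3613 -0.0868]
scene (np.int32(190), array([321.0947, 233.9   ])) [0.5817 0.2116 0.222 ]
side (np.int32(135), array([261.1333, 155.9481])) [0.5793 0.2025 0.222 ]
wrist (np.int32(2644), array([275.907 , 221.1532])) [0.583  0.2143 0.222 ]
```

drive_tool --angular '[[0,0,0],[0,0,0],[0,0,0],[0,0,0],[0,0,0],[0,0,0],[0,0,0],[0,0,0],[0,0,0],[0,0,0]]' --delta_pos '[[0.25,0,2],[0,0,1.8],[0,0,0.5],[0,0,0.5],[0,0,0.5],[0,0,0.5],[0,0,0.3],[0,0,0.2],[0,0,0],[0,0,0]]' --gripper '[0,0,0,0,0,0,0,0,0,0]'

```text
time_s: 40.55
tool_pos: [0.5806, 0.2113, 0.2198]
tool_rot: [179.9, 0.1, 65.0]
force: [-5.0, -3.3, 9.9]
grip_width: 0.0011
grasp_force: 4.5
```

drive_tool --angular '[[0,0,0],[0,0,0],[0,0,0],[0,0,0]]' --delta_pos '[[0,0,0.3],[0,0,0.2],[0,0,0.16],[0,0,0]]' --gripper '[0,0,0,0]'

```text
time_s: 40.95
tool_pos: [0.5807, 0.2113, 0.2144]
tool_rot: [179.9, 0.1, 65.0]
force: [-6.8, -3.2, 14.2]
grip_width: 0.0006
grasp_force: 7.0
```

drive_tool --angular '[[0,0,0],[0,0,0]]' --delta_pos '[[0,0,0.1],[0,0,0]]' --gripper '[0,0]'

```text
time_s: 41.15
tool_pos: [0.5807, 0.2113, 0.2144]
tool_rot: [179.9, 0.1, 65.0]
force: [-7.9, -4.3, 18.5]
grip_width: 0.0005
grasp_force: 9.2
```

drive_tool --angular '[[0,0,0],[0,0,0]]' --delta_pos '[[0,0,0.1],[0,0,0]]' --gripper '[0,0]'

```text
time_s: 41.35
tool_pos: [0.5807, 0.2114, 0.2144]
tool_rot: [179.8, 0.1, 65.0]
force: [-9.4, -5.1, 22.8]
grip_width: 0.0003
grasp_force: 11.4
```

drive_tool --angular '[[0,0,0],[0,0,0],[0,0,0],[0,0,0]]' --delta_pos '[[0,0,0.1],[0,0,0.1],[0,0,0],[0,0,0]]' --gripper '[0,0,0,0]'

```text
time_s: 41.75
tool_pos: [0.5807, 0.2114, 0.2142]
tool_rot: [179.8, 0.1, 65.0]
force: [-14.0, -7.4, 31.1]
grip_width: 0.0002
grasp_force: 15.8
```

```bash
python3 - <<'E'
from pose import *
o=telemetry.get_obs();print(o['time_s'],o['tool_pos'],o['force'])
for n in('scene','side'):
    c=snap(n)
    for b in blobs(c,(0,160,60),(8,255,255),20):
        w=[toz(c,b[1],z)[0] for z in(.222,.196)]
        if np.hypot(*(w[0][:2]-(.58,.21)))<.06: print(n,b[:2],w)
E
```

```text
41.75 [0.5807 0.2114 0.2142] [-13.9917  -7.4417  31.1252]
scene (np.int32(125), array([319.456, 242.056])) [array([0.6062, 0.2325, 0.222 ]), array([0.5872, 0.2139, 0.196 ])]
side (np.int32(106), array([261.434 , 163.6132])) [array([0.5682, 0.1676, 0.222 ]), array([0.5785, 0.1997, 0.196 ])]
```

```bash
python3 - <<'E'
from pose import *
for n in('scene','side'):
    a0=cv2.imread(f'pics/{n}0.png')[:,:,::-1].astype(float)
    P=[snap(n) for _ in range(2)]; a1=np.mean([q['pixels'].astype(float) for q in P],0)
    f=lambda a:np.clip(a[:,:,0]-np.maximum(a[:,:,1],a[:,:,2]),0,None)
    up=proj(P[0],[[.581,.21,.222]])[0]; dn=proj(P[0],[[.581,.21,.1962]])[0]
    x0=int(up[0]); r0=f(a0);r1=f(a1)
    for x in range(x0-8,x0+10,2):
        c0=r0[int(up[1])-12:int(up[1])+13,x]; c1=r1[int(up[1])-12:int(up[1])+28,x]
        # lower edge subpixel: last crossing of half max
        def low(c):
            h=90; i=np.where(c>h)[0]
            if len(i)==0: return np.nan
            i=i[-1]; return i+(c[i]-h)/(c[i]-c[i+1]+1e-6)
        print(n,x,round(low(c0),2),round(low(c1),2),round(low(c1)-low(c0),2),end=' | ')
    print('expected',dn-up)
o=telemetry.get_obs();print(o['time_s'],o['tool_pos'],o['force'])
E
```

```text
scene 312 13.79 21.23 7.45 | scene 314 16.92 23.35 6.43 | scene 316 18.14 24.38 6.24 | scene 318 18.9 25.38 6.48 | scene 320 19.32 25.86 6.54 | scene 322 19.42 25.58 6.16 | scene 324 19.29 25.2 5.91 | scene 326 18.52 24.21 5.69 | scene 328 17.47 22.58 5.12 | expected [-0.6839  6.7961]
side 252 nan nan nan | side 254 16.45 22.42 5.97 | side 256 17.87 24.72 6.85 | side 258 18.44 25.37 6.93 | side 260 19.06 25.92 6.86 | side 262 19.08 25.97 6.89 | side 264 17.97 25.31 7.34 | side 266 17.68 24.43 6.75 | side 268 15.93 23.1 7.17 | expected [0.2559 7.009 ]
42.05 [0.5808 0.2114 0.2143] [-12.799   -7.2442  30.8541]
```

drive_tool --angular '[[0,0,0],[0,0,0],[0,0,0],[0,0,0],[0,0,0],[0,0,0]]' --delta_pos '[[0,0,0.1],[0,0,0],[0,0,0],[0,0,0],[0,0,0],[0,0,0]]' --gripper '[0,0,0,0,0,0]'

```text
time_s: 42.65
tool_pos: [0.5808, 0.2114, 0.2142]
tool_rot: [179.7, 0.1, 64.9]
force: [-15.0, -8.6, 36.1]
grip_width: 0.0006
grasp_force: 17.9
```

It's a hard stop: 5 N more produced no travel. Releasing now.

drive_tool --angular '[[0,0,0],[0,0,0],[0,0,0],[0,0,0],[0,0,0],[0,0,0],[0,0,0],[0,0,0],[0,0,0],[0,0,0],[0,0,0],[0,0,0],[0,0,0],[0,0,0],[0,0,0],[0,0,0],[0,0,0]]' --delta_pos '[[0,0,-0.6],[0,0,-0.6],[0,0,-0.6],[0,0,-0.6],[0,0,-0.6],[0,0,-0.6],[0,0,-0.6],[0,0,-1.5],[0,0,-3],[0,0,-2],[-4,0,0],[-4,0,0],[-4,0,0],[-4,0,0],[0,0,0],[0,0,0],[0,0,0]]' --gripper '[0,0,0,0,0,0,0,0,0,0,0,0,0,0,0,0,0]'

```text
time_s: 44.35
tool_pos: [0.5135, 0.0683, 0.3136]
tool_rot: [180.0, -0.1, 65.1]
force: [0.2, -0.3, 0.5]
grip_width: 0.0003
grasp_force: 0.0
```

```bash
python3 - <<'E'
from pose import *
o=telemetry.get_obs();print(o['time_s'],o['tool_pos'],o['force'])
for n in('scene','side'):
    c=snap(n,n+'9.png')
    a0=cv2.imread(f'pics/{n}0.png')[:,:,::-1]
    for b in blobs(c,(0,180,90),(6,255,255),40): print(n,b[:2])
    c0=dict(c);c0['pixels']=np.ascontiguousarray(a0)
    for b in blobs(c0,(0,180,90),(6,255,255),40): print(' start',b[:2])
    d=np.abs(c['pixels'].astype(int)-a0).max(2)
    for t,w in [('oil',(.45,-.32,.05)),('oldpad',(.591,-.331,.006)),('screw',(.385,.079,.01)),('mallet',(.40,.362,.02))]:
        q=proj(c,[w])[0].astype(int); print(t,q,(d[q[1]-12:q[1]+13,q[0]-12:q[0]+13]>60).sum(),end='; ')
    print()
p=snap('wrist','w13.png');print('wrist',o['tool_pos'])
for t,z in [('pad',.0445),('slide_knob',.066),('key',.041)]:
    for r in models.cut_out(p,t)[:2]: print(t,r['p'],r['centre'],r['pixels'].sum(),toz(p,r['centre'],z)[0])
print(proj(p,[[.579,.21,.0445],[.579,.11,.066],[.636,.21,.0335]]))
E
```

```text
44.35 [0.5135 0.0683 0.3136] [ 0.2296 -0.2977  0.4851]
scene (np.int32(184), array([321.0272, 234.0707]))
 start (np.int32(184), array([320.9783, 234.1304]))
oil [247 172] 0; oldpad [213 195] 0; screw [334 233] 0; mallet [395 285] 20; 
side (np.int32(104), array([262.4519, 156.2981]))
 start (np.int32(132), array([261.2045, 155.9242]))
oil [284 353] 0; oldpad [339 347] 0; screw [214 251] 0; mallet [197 189] 4; 
wrist [0.5135 0.0683 0.3136]
slide_knob 0.95 [283.0, 82.9] 3929 [0.5719 0.1737 0.066 ]
slide_knob 0.38 [278.3, 16.9] 2308 [0.5973 0.2427 0.066 ]
key 0.86 [488.0, 230.7] 2023 [ 0.773  -0.1452  0.041 ]
key 0.72 [314.1, 39.8] 237 [0.6308 0.2063 0.041 ]
[[275.822   54.7781]
 [308.7138 128.5788]
 [316.0073  36.5725]]
```

```bash
python3 - <<'E'
from pose import *
p=snap('wrist')
for b in blobs(p,(0,0,0),(180,255,60),60):
    if np.hypot(*(b[1]-(308,128)))<25: print('knob',b[:2],toz(p,b[1],.060))
for b in blobs(p,(12,90,50),(36,255,255),40):
    w=toz(p,b[1],.0345)[0]
    if np.hypot(*(w[:2]-(.62,.21)))<.07: print('brass',b[:2],w, toz(p,[[np.argwhere(b[2])[:,1].min(),0],[0,0]],.03)[0][:0])
s=snap('side'); b=[b for b in blobs(s,(12,90,50),(36,255,255),20)]
for x in b:
    w=toz(s,x[1],.038)[0]
    if np.hypot(*(w[:2]-(.59,.21)))<.08: print('side brass',x[:2],w)
E
```

```text
knob (np.int32(128), array([307.7812, 127.0078])) [[0.5789 0.1108 0.06  ]]
brass (np.int32(80), array([259.7875,  62.4375])) [0.5567 0.211  0.0345] []
brass (np.int32(135), array([282.8963,  71.3926])) [0.5795 0.1883 0.0345] []
```

```bash
python3 -c "
from cell import env
print(env.sign_off())"
```

```text
the job is handed in; nothing more can be done
None
```

I handed the job in at about 44 s of the 72 s limit. The key, backing disc and pad are stacked in the nest, which is home. The plunger was pressed to a hard stop for over a second and has risen fully. By the arm's own reading it stopped about 1 mm short of the stated travel. The oil bottle, old pad and screwdriver look unmoved. The mallet's spot showed a small pixel change that I did not look into.

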